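# Press a stepped desk organiser together against the sprung stop

## Robot

A 6-joint arm with a two-finger parallel gripper is mounted at the origin on the work surface. World frame = base frame: x ahead of the robot, y to its left, z up, the work surface at z = 0. Lengths are in m, angles in degrees, forces in N, time in s.
With the tool pointing down it reaches from about 0.325 to 0.9 m from the base axis. Payload 6.1 kg.
Tool frame: the origin (TCP) lies at the very end of the fingers, on their centre line; the grasp point (between the pads) lies 19 mm behind it; x points along the fingers, z is the direction in which the jaws open and shut, and the axes are right-handed (so a half turn about x gives the same grasp; the last joint's range is limited). The gripper opens to 87 mm and grips with 3 to 60 N. Pads are 19 mm wide; open, the fingers measure 117 mm over their backs; the gripper's body (75 mm by 190 mm) begins 51 mm behind the grasp point.
Start: joints at [65.254, 12.628, 87.462, -0, 79.91, -7.225], TCP at [0.188, 0.596, 0.223] pointing down, gripper open.
Joint ranges: [-170.65, 170.65], [-52.31, 119.04], [5.05, 147.46], [-71.25, 251.25], [11.57, 151.72], [-153.62, 153.62]. Speed limits (degrees/s): [147.25, 147.25, 172.46, 180, 180, 180].

## Interface

Orientations are given as a 3x3 rotation matrix whose columns are the frame's x, y, z axes.
In Python, from plant import * gives the robot as it stands.
- The arm moves only by the shell command python3 -m creep 'ROWS' [OPENING] [FORCE]. ROWS is JSON, a list of rows, each an object of numbers: "x", "y", "z": the shift along the world's x, y, z in cm; "twist": the turn about the world's z in rad. A call has exactly 5 rows; each row is the pose to reach, as a shift and turn from the pose commanded when the call began; what a row does not reach only later rows make up. A row lasts 1/10 s, in which the tool goes at most 50 mm and 8.59 degrees, less where a joint would pass 70% of its speed; a pose out of reach is approached as far as the arm can. A call with a gripper value outside its range is refused whole. OPENING is the closure, from -1 (fully open) to 1 (shut), so that 0 is half open, set as the call begins (- or left out, the last holds). The fingers move at their own pace and stop on an object; FORCE is the grip in N (left out, the last holds). Time passes only in rows, so rows that repeat a pose let the fingers close, or fill a call up. It gives the time, the measured TCP pose, the force and the opening at its end, in the units of the state.
- read_state(): the state, without advancing time (a new reading comes with each control period).
- capture(name): name is "side" or "top" or "wrist"; returns the picture (480x640x3 uint8, red, green, blue); there is no depth.
- camera_model(name): a dict with "mtx" (3x3 intrinsics, pixels), "rvec" (rotation vector, rad) and "tvec" (3), from world to camera coordinates, as OpenCV has them. Camera axes: x right, y down, z forward; pixel columns grow to the right and rows downward; lengths in m; the calibration is good to about 2 mm. A picture is of the moment at which its call begins: read the wrist's pose just before it. camera_model takes no time and is no camera call; for the wrist camera it gives the pose at the moment of the call.
- job_done(): hands the job in, once; it reports no verdict.
The state is a dict: "clock": time; "q": joint angles; "joint_velocities": joint speeds; "tau": joint torques, N m; "tool_pos": TCP position; "tool_rot": TCP orientation; "contact_force": force on the tool from outside, world axes, zero at the start; "moment": the same for the moment, N m; "width": opening from 0.0 (shut) to 1.0 (fully open).
Only numpy, scipy, OpenCV 4.12 (cv2) and the standard library are available. Lean on these libraries where they do the work, as an engineer would, in place of code of your own. Each camera call takes 0.05 s, during which the arm holds its last target.

## Task

Help me glue up a stepped desk organiser on the wooden jig: the tallest box already stands there near the sprung stop, so set the middle-height box close beside it on the side away from the stop and let go of it, then set the lowest box beside the middle one, all three standing square in one straight row along the low fence. Then push on the lowest box so that the whole row closes up and presses against the stop with a steady force of about 8 newtons (stop plate pushed in about half-way, to the black line, and never to the end of its travel), and finish while still holding that push, so that I can drive the pins. Keep the boxes upright and leave the other things on the desk where they are.

Things in the scene. Friction and masses are not known exactly. Their poses are not given: they have to be found in the camera images.
- jig: gluing jig fixed to the table: a wooden board lying flat, 12 mm thick, x -65 to +65 and y -140 to +160 mm from its origin, which is at table height (board top z = 12 mm). z up. The row runs along y with the sprung stop at the +y end; a low fence lies along its +x side, the -x side is open. The steel stop housing (y 120 to 155 mm) is 62 mm high.
- fence (a point): middle of the top edge of the fence's face towards the row, at jig x = 27, y = -40, z = 24 mm. The fence runs along jig y from -140 to +60 mm, 16 mm thick, 12 mm high over the board. A box touching it has its centre at jig x = 0.
- stop (a joint): how far (m) the sprung stop plate is pushed in, along the jig's +y: 0 untouched, 0.030 end of travel. The spring pushes back with 2 N at the start of travel plus 0.4 N per mm (8 N at 0.015). A black line on the board beside the plate marks where the plate's face stands at 0.015.
- stop_face (a point): middle of the face of the aluminium stop plate (68 mm wide along jig x, 44 mm high, 8 mm thick) that the tall box is pressed against; untouched, it is at jig x = 0, y = 60 mm, z = 34 mm. It moves with the plate. The boxes rub on the board, so the arm must push some 1 to 4 N harder than the force that reaches the plate.
- tall_center (a point): open-topped square plywood box, 54 x 54 mm outside, 90 mm high, walls 6 mm, about 170 g (varies); this point is its centre, half-way up, z up, x and y square to its sides. The tallest of the three boxes. It already stands on the jig board near the stop, loose, at or within a few mm of the fence, with a gap of 5 to 25 mm to the stop plate.
- middle_center (a point): open-topped square plywood box, 54 x 54 mm outside, 72 mm high, walls 6 mm, about 140 g (varies); this point is its centre, half-way up, z up, x and y square to its sides. The box of middle height; it starts standing on the table.
- low_center (a point): open-topped square plywood box, 54 x 54 mm outside, 52 mm high, walls 6 mm, about 110 g (varies); this point is its centre, half-way up, z up, x and y square to its sides. The lowest of the three boxes; it starts standing on the table. Middle and low boxes may start in either of two places.
- rabbit: white ceramic rabbit pencil holder with pencils, about 85 mm across and 150 mm high; origin under its centre. Bystander.
- bowl: stainless steel bowl, 130 mm across, 50 mm high; origin under its centre. Bystander.
- coaster: round wooden coaster, 94 mm across, 8 mm thick, lying flat; origin under its centre. Bystander.
- long_ruler: yellow plastic ruler, 300 x 30 x 3 mm, lying flat, long along its x; origin under its centre. Bystander.
- short_ruler: grey plastic ruler, 150 x 26 x 3 mm, lying flat, long along its x; origin under its centre. Bystander.
- glue: white glue bottle, 40 mm across, 110 mm high, standing; origin under its centre. Bystander.
Things that resemble listed ones, but are neither listed nor needed, are in the scene too. Leave any blue or pink look-alike of the part that bears middle_center alone.

How it is judged (in metres and radians):
On the way:
1. the middle-height box stands on the board in the row, close beside the tall box on the side away from the stop, let go (x of middle_center in the frame of jig between -0.012 and 0.006 m and z of middle_center in the frame of jig between 0.044 and 0.053 m and angle between middle_center's own z axis and vertical below 0.09 rad and (angle between the x axis of middle_center and the x axis of jig, either way round below 0.09 rad or angle between the x axis of middle_center and the y axis of jig, either way round below 0.09 rad) and horizontal distance between middle_center and tall_center below 0.09 m and y of middle_center in the frame of jig below 0.02 m and contact force between the fingers and middle below 0.2 N and linear speed of middle below 0.02 m/s), for 0.2 s.
At the end, for the whole second after the job is handed in: All three boxes stand upright, square (5 degrees) and on the board, centres at jig x -12 to +6 mm, touching in order tall, middle, low from the stop; the row presses the stop with 4 to 12 N (over 3 N between boxes), at rest, held through the last second (contact force between stop and tall between 4 and 12 N and value of joint stop between 0.005 and 0.025 m and contact force between tall and middle above 3 N and contact force between middle and low above 3 N and linear speed of each of low, tall below 0.01 m/s and x of tall_center in the frame of jig between -0.012 and 0.006 m and z of tall_center in the frame of jig between 0.053 and 0.062 m and angle between each of tall_center, middle_center, low_center's own z axis and vertical below 0.09 rad and (angle between the x axis of tall_center and the x axis of jig, either way round below 0.09 rad or angle between the x axis of tall_center and the y axis of jig, either way round below 0.09 rad) and x of middle_center in the frame of jig between -0.012 and 0.006 m and z of middle_center in the frame of jig between 0.044 and 0.053 m and (angle between the x axis of middle_center and the x axis of jig, either way round below 0.09 rad or angle between the x axis of middle_center and the y axis of jig, either way round below 0.09 rad) and x of low_center in the frame of jig between -0.012 and 0.006 m and z of low_center in the frame of jig between 0.034 and 0.043 m and (angle between the x axis of low_center and the x axis of jig, either way round below 0.09 rad or angle between the x axis of low_center and the y axis of jig, either way round below 0.09 rad) and horizontal distance between middle_center and tall_center below 0.062 m and horizontal distance between low_center and middle_center below 0.062 m); the arm keeps its last pose, push and grip.
It fails at once if the stop plate is pushed to the end of its travel (over 28 mm) (value of joint stop above 0.028 m).
It fails at once if a box is tipped over (more than 30 degrees) (angle between any of tall_center, middle_center, low_center's own z axis and vertical above 0.52 rad).
It fails at once if a bystander is moved more than 25 mm (distance of any of rabbit, bowl, coaster, long_ruler, short_ruler, glue from where it was at the start of the episode above 0.025 m).
It also fails if it takes over 64 s, if anything falls off the work surface, if the arm or the gripper's body presses on something with over 40 N, if the wrist force passes 120 N, or if a joint passes its speed limit or range.

## Working session

There is one attempt and no reset: what is moved stays moved. The work goes in short steps, Python scripts to look and compute and a shell command to move; the robot and the scene stay as the last step left them, time stands still between calls to the robot, and variables do not carry over. Pictures are saved under pics/ and viewed, and the job is handed in when it is done.

```bash
ls; mkdir -p pics; cat > h.py <<'E'
from plant import *
import numpy as np, cv2
def cam(n):
    m=camera_model(n); K=np.array(m["mtx"],float).reshape(3,3); R=cv2.Rodrigues(np.array(m["rvec"],float))[0]; t=np.array(m["tvec"],float).reshape(3)
    return K,R,t
def ray(n,u,v,z,c=None):
    K,R,t=c or cam(n)
    d=R.T@np.linalg.solve(K,[u,v,1.]); o=-R.T@t
    return o+d*(z-o[2])/d[2]
def proj(n,p,c=None):
    K,R,t=c or cam(n)
    q=K@(R@np.array(p,float)+t); return q[:2]/q[2]
def save(n,f):
    im=np.array(capture(n)); cv2.imwrite("pics/"+f,im[:,:,::-1]); return im
E
python3 - <<'E'
from h import *
print(read_state())
for n in("side","top","wrist"):
    save(n,n+"0.png"); K,R,t=cam(n); print(n,K.tolist(),(-R.T@t).round(3),R.round(2).tolist())
E
```

```text
pics
{'clock': 0.0, 'q': array([ 6.52541514e+01,  1.26760288e+01,  8.75247091e+01, -3.94541688e-04,
        7.99095661e+01, -7.22445838e+00]), 'joint_velocities': array([ 0.01765496, -0.02857048, -0.11341788,  0.13118657,  0.09929526,
       -0.07233165]), 'tau': array([ 2.27672288e-03, -4.94605207e+01, -3.87384474e+01,  7.00025889e-02,
        5.69223531e-02, -2.17351535e-04]), 'tool_pos': array([0.18790672, 0.59544479, 0.22143849]), 'tool_rot': array([[-7.99706632e-04, -9.53604893e-01,  3.01059908e-01],
       [-1.75122440e-03,  3.01060879e-01,  9.53603314e-01],
       [-9.99998147e-01,  2.35379435e-04, -1.91073654e-03]]), 'contact_force': array([0.07659749, 0.01240459, 0.7462712 ]), 'moment': array([ 0.03687215, -0.04978244,  0.00795877]), 'width': 1.0019618187325934}
side [[485.3348760721973, 0.0, 311.8302514691171], [0.0, 485.3348760721973, 239.0010623860591], [0.0, 0.0, 1.0]] [ 0.004 -0.542  0.761] [[0.71, -0.7, -0.01], [-0.48, -0.48, -0.74], [0.51, 0.53, -0.68]]
top [[493.79188806499843, 0.0, 318.1028948856578], [0.0, 493.79188806499843, 235.4312224601621], [0.0, 0.0, 1.0]] [ 0.294 -0.042  1.24 ] [[0.05, -1.0, -0.0], [-0.98, -0.05, -0.21], [0.21, 0.01, -0.98]]
wrist [[405.88086741278306, 0.0, 325.3142065686028], [0.0, 405.88086741278306, 241.78691355365564], [0.0, 0.0, 1.0]] [0.12  0.617 0.384] [[0.3, 0.95, -0.0], [0.92, -0.29, 0.26], [0.25, -0.08, -0.97]]
```

View pics/top0.png

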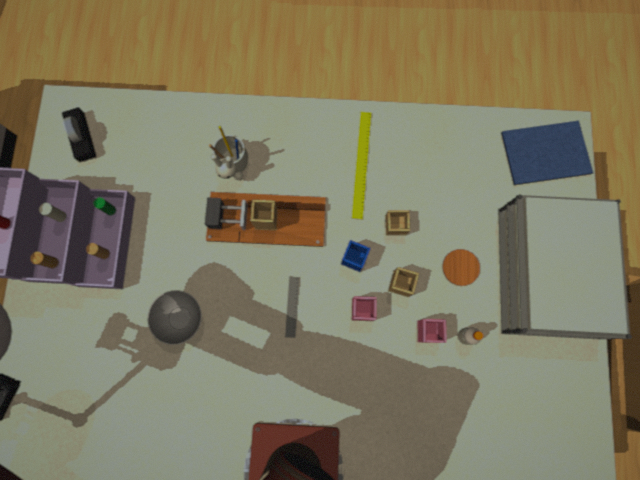

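View pics/side0.png

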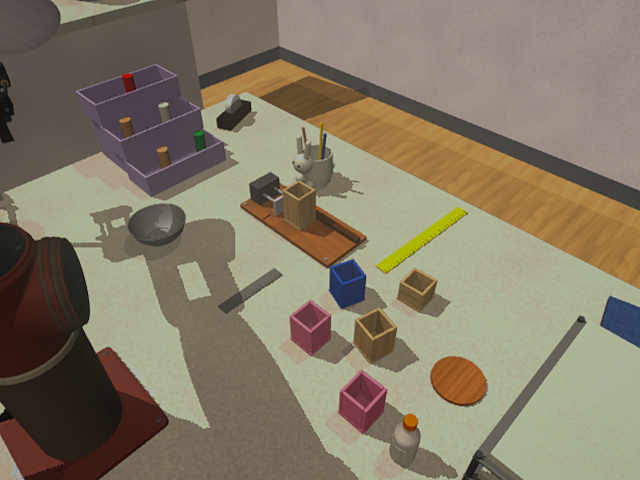

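View pics/wrist0.png

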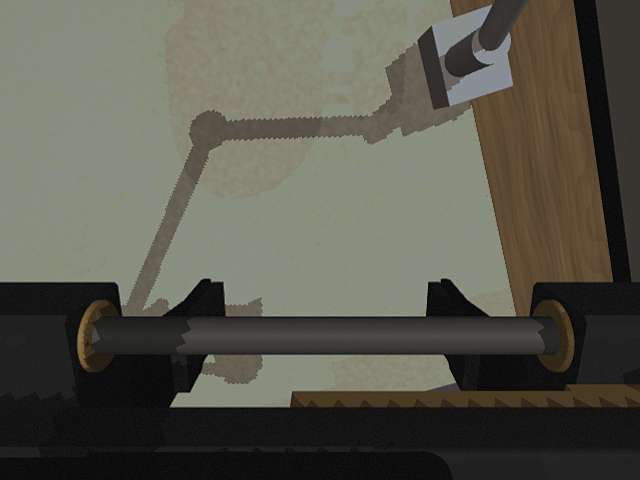

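```bash
python3 - <<'E'
import cv2,numpy as np
a=cv2.imread("pics/top0.png"); s=cv2.imread("pics/side0.png")
b=cv2.resize(a[180:330,200:350],(600,600),interpolation=cv2.INTER_CUBIC)
cv2.imwrite("pics/c1.png",cv2.convertScaleAbs(b,alpha=1.5))
b=cv2.resize(a[200:320,330:450],(600,600),interpolation=cv2.INTER_CUBIC)
cv2.imwrite("pics/c2.png",cv2.convertScaleAbs(b,alpha=1.5))
b=cv2.resize(s[250:390,320:500],(771,600),interpolation=cv2.INTER_CUBIC)
cv2.imwrite("pics/c3.png",cv2.convertScaleAbs(b,alpha=1.5))
E
```

```text
(no output)
```

View pics/c1.png

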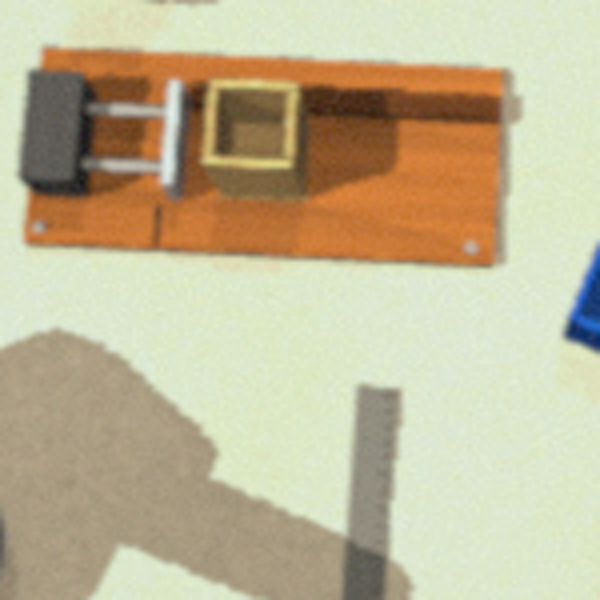

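View pics/c2.png

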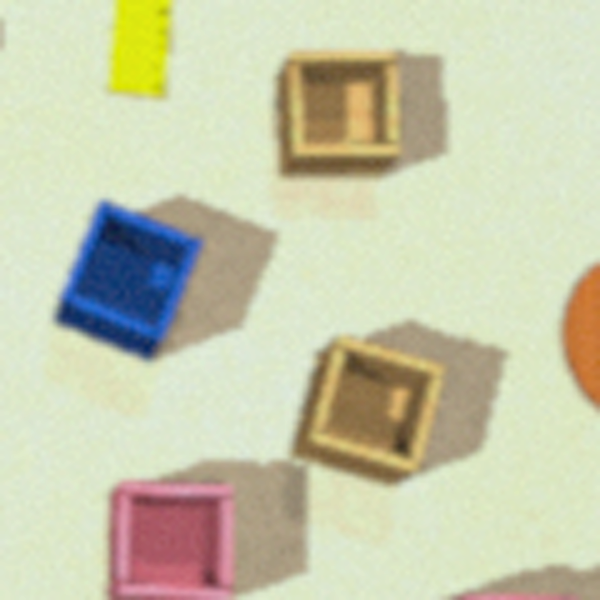

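View pics/c3.png

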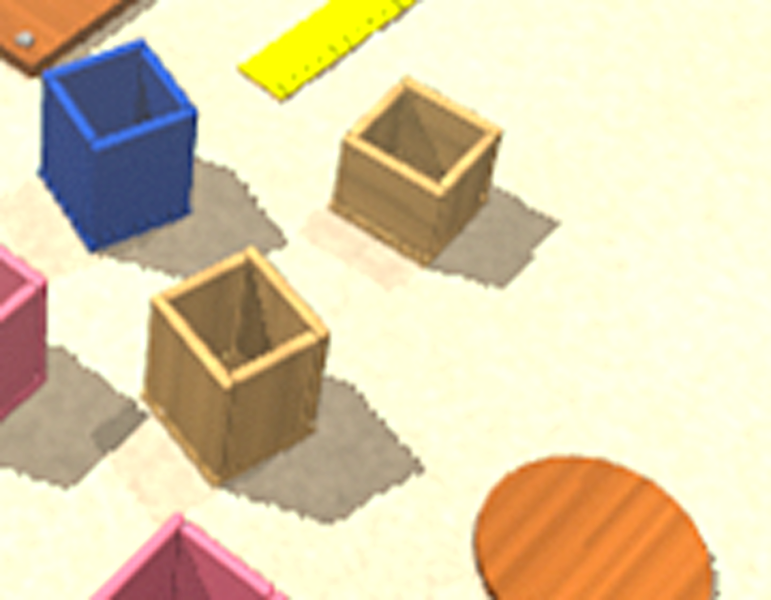

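```bash
python3 - <<'E'
from h import *
c=cam("top"); cs=cam("side")
def go(nm,P,s,ox,oy,z,n="top",sx=None):
    cc=c if n=="top" else cs
    W=np.array([ray(n,(u+.5)/s-.5+ox,(v+.5)/s-.5+oy,z,cc)[:2] for u,v in P])
    e=np.diff(np.vstack([W,W[:1]]),axis=0)
    print(nm,n,"c",W.mean(0).round(4),"len",np.linalg.norm(e,axis=1).round(4),"ang",np.degrees(np.arctan2(e[:,1],e[:,0])).round(1)); return W
go("mid",[(341,335),(443,366),(416,472),(310,444)],5,330,200,.072)
go("low",[(287,52),(399,52),(402,157),(292,157)],5,330,200,.052)
go("tall",[(210,80),(301,82),(297,166),(202,164)],4,200,180,.102)
W=go("jig",[(43,47),(505,70),(494,265),(25,243)],4,200,180,.012); print(W)
s=600/140
go("mid",[(252,248),(329,331),(230,388),(150,300)],s,320,250,.072,"side")
go("low",[(406,77),(502,133),(443,194),(345,143)],s,320,250,.052,"side")
# stop plate, line
for nm,p,z in [("line a",(158,205),.012),("line b",(155,247),.012),("plate R top",(184,80),.056),("plate R bot",(182,190),.056)]:
    print(nm,ray("top",p[0]/4+200,p[1]/4+180,z,c).round(4))
E
```

```text
mid top c [ 0.4496 -0.24  ] len [0.0503 0.0525 0.0513 0.0546] ang [-104.2  166.5   78.1  -14.5]
low top c [ 0.6006 -0.225 ] len [0.0558 0.0536 0.0543 0.0536] ang [ -87.  -177.6   93.     4. ]
tall top c [0.5954 0.1067] len [0.0546 0.0518 0.0564 0.052 ] ang [ -88.3 -178.5   91.8   -0.6]
jig top c [0.5984 0.1078] len [0.3002 0.1288 0.2981 0.13  ] ang [-89.9 179.8  90.3   0.7]
[[ 0.66286587  0.25814142]
 [ 0.66324717 -0.04202834]
 [ 0.53445196 -0.0414689 ]
 [ 0.53286389  0.25662989]]
mid side c [ 0.4507 -0.2416] len [0.0512 0.0511 0.0527 0.0525] ang [-102.9  168.1   78.6  -13.5]
low side c [ 0.602  -0.2267] len [0.0526 0.0493 0.0502 0.0539] ang [ -87.9 -177.    97.3    5.7]
line a [0.5611 0.1734 0.012 ]
line b [0.5337 0.1729 0.012 ]
plate R top [0.632  0.1565 0.056 ]
plate R bot [0.5617 0.1518 0.056 ]
```

The plain plywood box at top (404,281), side (375,335) is clearly taller than the one at top (398,222), side (417,288). So the first is the middle box and the second is the low box. The blue box at (355,256) and the pink ones at (365,309) and (432,330) are look-alikes, which I'll leave alone. I'm moving over the middle box now.

```bash
python3 -m creep '[{"x":1.5,"y":-4.7,"twist":-0.14},{"x":3,"y":-9.4,"twist":-0.28},{"x":4.5,"y":-14.1,"twist":-0.42},{"x":6,"y":-18.8,"twist":-0.56},{"x":7.5,"y":-23.5,"twist":-0.7}]' -1 20
python3 -m creep '[{"x":1.5,"y":-4.7,"twist":-0.14},{"x":3,"y":-9.4,"twist":-0.28},{"x":4.5,"y":-14.1,"twist":-0.42},{"x":6,"y":-18.8,"twist":-0.56},{"x":7.5,"y":-23.5,"twist":-0.7}]'
```

```text
schema error: expected keys x, y, z, twist
schema error: expected keys x, y, z, twist
```

```bash
python3 -m creep '[{"x":1.5,"y":-4.7,"z":0,"twist":-0.14},{"x":3,"y":-9.4,"z":0,"twist":-0.28},{"x":4.5,"y":-14.1,"z":0,"twist":-0.42},{"x":6,"y":-18.8,"z":0,"twist":-0.56},{"x":7.5,"y":-23.5,"z":0,"twist":-0.7}]' -1 20
python3 -m creep '[{"x":1.5,"y":-4.7,"z":0,"twist":-0.14},{"x":3,"y":-9.4,"z":0,"twist":-0.28},{"x":4.5,"y":-14.1,"z":0,"twist":-0.42},{"x":6,"y":-18.8,"z":0,"twist":-0.56},{"x":7.5,"y":-23.5,"z":0,"twist":-0.7}]'
```

```text
clock: 0.65
tool_pos: [0.2631, 0.3591, 0.2222]
tool_rot: [[-0.0, -0.531, 0.847], [-0.0, 0.847, 0.531], [-1.0, -0.0, -0.0]]
contact_force: [0.8, -0.1, 0.4]
width: 1.001
clock: 1.15
tool_pos: [0.3382, 0.1242, 0.2226]
tool_rot: [[0.001, 0.14, 0.99], [0.0, 0.99, -0.14], [-1.0, 0.0, 0.001]]
contact_force: [0.9, 0.1, -0.1]
width: 1.001
```

```bash
python3 -m creep '[{"x":1.4,"y":-4.5,"z":0,"twist":-0.02},{"x":2.8,"y":-9,"z":0,"twist":-0.04},{"x":4.2,"y":-13.5,"z":0,"twist":-0.06},{"x":5.6,"y":-18,"z":0,"twist":-0.08},{"x":7,"y":-22.5,"z":0,"twist":-0.09}]'
python3 -m creep '[{"x":1.4,"y":-4.6,"z":0,"twist":0},{"x":2.8,"y":-9.2,"z":0,"twist":0},{"x":4.2,"y":-14,"z":-1,"twist":0},{"x":4.2,"y":-14,"z":-3,"twist":0},{"x":4.2,"y":-14,"z":-3,"twist":0}]'
python3 - <<'E'
from h import *
c=cam("wrist"); im=save("wrist","w1.png")
for p in [(0.4503,-0.2408,.072)]: print(proj("wrist",p,c))
E
```

```text
clock: 1.65
tool_pos: [0.4082, -0.1011, 0.2226]
tool_rot: [[0.001, 0.224, 0.974], [-0.0, 0.974, -0.224], [-1.0, 0.0, 0.001]]
contact_force: [1.1, 0.5, 0.5]
width: 1.0
clock: 2.15
tool_pos: [0.4482, -0.239, 0.1891]
tool_rot: [[-0.005, 0.226, 0.974], [0.004, 0.974, -0.226], [-1.0, 0.003, -0.006]]
contact_force: [0.3, -0.0, -0.7]
width: 0.996
[330.43189853 238.53455991]
```

View pics/w1.png

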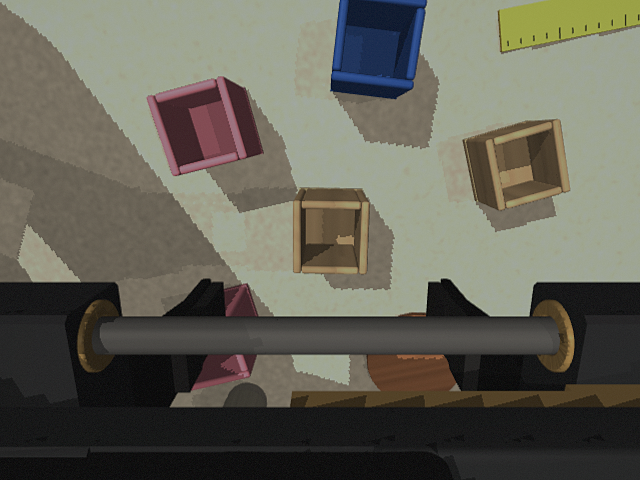

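Wrist view: the middle box rim spans (294,202) to (369,272). Its centre at (331,237) agrees with the prediction of (330,238.5), and it is square with the jaws. I'm descending and gripping.

```bash
python3 -m creep '[{"x":0,"y":-0.15,"z":-4,"twist":0},{"x":0,"y":-0.15,"z":-8,"twist":0},{"x":0,"y":-0.15,"z":-12,"twist":0},{"x":0,"y":-0.15,"z":-15,"twist":0},{"x":0,"y":-0.15,"z":-16,"twist":0}]'
python3 -m creep '[{"x":0,"y":0,"z":0,"twist":0},{"x":0,"y":0,"z":0,"twist":0},{"x":0,"y":0,"z":0,"twist":0},{"x":0,"y":0,"z":0,"twist":0},{"x":0,"y":0,"z":0,"twist":0}]' 0.6 20
```

```text
clock: 2.7
tool_pos: [0.4485, -0.2381, 0.0304]
tool_rot: [[-0.004, 0.222, 0.975], [0.003, 0.975, -0.222], [-1.0, 0.002, -0.004]]
contact_force: [0.1, 0.1, 0.1]
width: 0.997
clock: 3.2
tool_pos: [0.4509, -0.241, 0.0337]
tool_rot: [[0.002, 0.223, 0.975], [-0.001, 0.975, -0.223], [-1.0, -0.001, 0.002]]
contact_force: [-1.0, -0.8, 1.0]
width: 0.629
```

```bash
python3 -m creep '[{"x":0,"y":0,"z":3,"twist":0},{"x":0,"y":0,"z":7,"twist":0},{"x":0,"y":0,"z":11,"twist":0},{"x":1,"y":2,"z":13,"twist":0},{"x":3,"y":6,"z":13,"twist":0.05}]' 0.6 25
python3 -m creep '[{"x":2,"y":4,"z":0,"twist":0.05},{"x":4,"y":8,"z":0,"twist":0.1},{"x":6,"y":12,"z":0,"twist":0.15},{"x":8,"y":16,"z":0,"twist":0.178},{"x":9.5,"y":19,"z":0,"twist":0.178}]'
python3 -m creep '[{"x":2,"y":3.7,"z":0,"twist":0},{"x":2,"y":3.7,"z":0,"twist":0},{"x":2,"y":3.7,"z":0,"twist":0},{"x":2,"y":3.7,"z":0,"twist":0},{"x":2,"y":3.7,"z":0,"twist":0}]'
python3 - <<'E'
from h import *
im=save("top","t2.png"); im2=save("side","s2.png")
a=cv2.imread("pics/t2.png")[180:330,200:350]
cv2.imwrite("pics/t2c.png",cv2.convertScaleAbs(cv2.resize(a,(600,600),interpolation=cv2.INTER_CUBIC),alpha=1.5))
E
```

```text
clock: 3.7
tool_pos: [0.4823, -0.1834, 0.1674]
tool_rot: [[0.007, 0.178, 0.984], [-0.005, 0.984, -0.178], [-1.0, -0.004, 0.008]]
contact_force: [1.4, 0.1, -2.1]
width: 0.621
clock: 4.2
tool_pos: [0.5757, 0.012, 0.1626]
tool_rot: [[0.0, -0.005, 1.0], [0.0, 1.0, 0.005], [-1.0, 0.0, 0.0]]
contact_force: [0.1, -1.0, -1.5]
width: 0.62
clock: 4.7
tool_pos: [0.5947, 0.0453, 0.1625]
tool_rot: [[-0.0, -0.001, 1.0], [-0.0, 1.0, 0.001], [-1.0, -0.0, -0.0]]
contact_force: [0.4, -0.1, -2.1]
width: 0.621
```

View pics/s2.png

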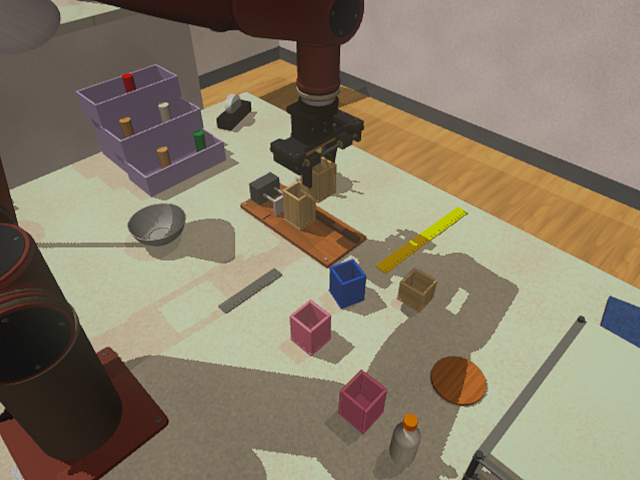

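View pics/t2c.png

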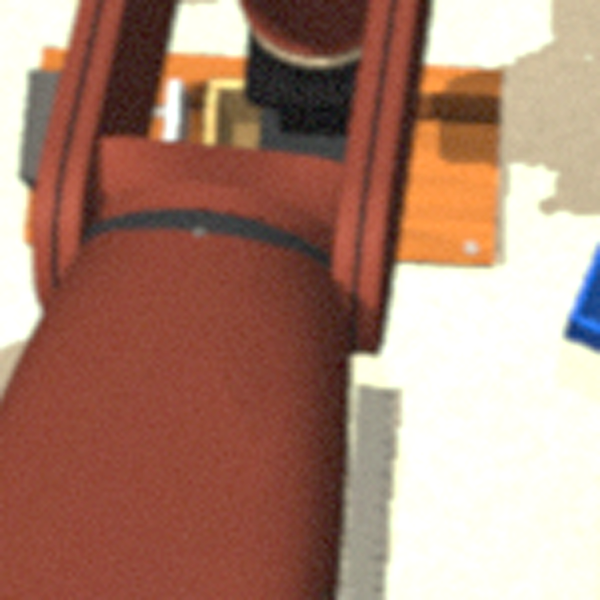

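The middle box is held upright in the side view at (322,180), above the board beside the tall box. I'm lowering it part way, then checking the gap with the wrist camera.

```bash
python3 -m creep '[{"x":0,"y":0,"z":-2,"twist":0},{"x":0,"y":0,"z":-4,"twist":0},{"x":0,"y":0,"z":-6,"twist":0},{"x":0,"y":0,"z":-8,"twist":0},{"x":0,"y":0,"z":-8,"twist":0}]'
python3 - <<'E'
from h import *
c=cam("wrist"); save("wrist","w3.png")
s=read_state(); print(s["tool_pos"])
E
```

```text
clock: 5.3
tool_pos: [0.5924, 0.0459, 0.0793]
tool_rot: [[-0.006, -0.002, 1.0], [0.0, 1.0, 0.002], [-1.0, 0.0, -0.006]]
contact_force: [-0.5, -1.0, -1.1]
width: 0.615
[0.59368877 0.04591337 0.08123142]
```

View pics/w3.png

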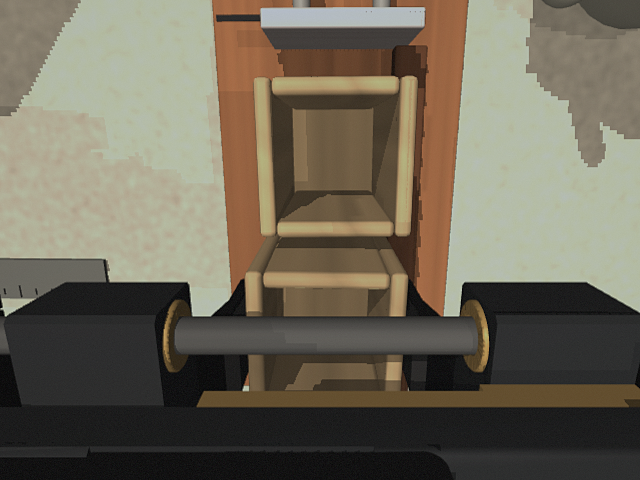

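```bash
python3 - <<'E'
from h import *
c=cam("wrist")
for p in [(255,77),(416,77),(412,236),(262,237)]: print("tall",ray("wrist",*p,.102,c).round(4))
for p in [(262,276),(392,276),(247,274),(407,273)]: print("mid",ray("wrist",*p,.1205,c).round(4))
E
```

```text
tall [0.5701 0.134  0.102 ]
tall [0.6223 0.1341 0.102 ]
tall [0.624  0.0809 0.102 ]
tall [0.5703 0.0804 0.102 ]
mid [0.5728 0.0723 0.1205]
mid [0.6143 0.0724 0.1205]
mid [0.568  0.073  0.1205]
mid [0.6191 0.0734 0.1205]
```

The tall box's near face is at y≈0.0805, and the middle box's leading face is at 0.073, so the gap is about 7 mm. Lowering and releasing.

```bash
python3 -m creep '[{"x":0,"y":0,"z":-1,"twist":0},{"x":0,"y":0,"z":-2,"twist":0},{"x":0,"y":0,"z":-3,"twist":0},{"x":0,"y":0,"z":-3.5,"twist":0},{"x":0,"y":0,"z":-3.75,"twist":0}]'
python3 -m creep '[{"x":0,"y":0,"z":0,"twist":0},{"x":0,"y":0,"z":0,"twist":0},{"x":0,"y":0,"z":0,"twist":0},{"x":0,"y":0,"z":0,"twist":0},{"x":0,"y":0,"z":0,"twist":0}]'
```

```text
clock: 5.85
tool_pos: [0.5946, 0.0465, 0.0457]
tool_rot: [[-0.002, -0.003, 1.0], [-0.0, 1.0, 0.003], [-1.0, -0.0, -0.002]]
contact_force: [-12.1, 1.6, 23.1]
width: 0.619
clock: 6.35
tool_pos: [0.5951, 0.0466, 0.0457]
tool_rot: [[-0.0, -0.003, 1.0], [-0.0, 1.0, 0.003], [-1.0, -0.0, -0.0]]
contact_force: [-3.7, -0.3, 5.0]
width: 0.619
```

```bash
python3 -m creep '[{"x":0,"y":0,"z":0,"twist":0},{"x":0,"y":0,"z":0,"twist":0},{"x":0,"y":0,"z":0,"twist":0},{"x":0,"y":0,"z":0,"twist":0},{"x":0,"y":0,"z":0,"twist":0}]' -1
python3 -m creep '[{"x":0,"y":0,"z":0.5,"twist":0},{"x":0,"y":0,"z":3,"twist":0},{"x":0,"y":0,"z":7,"twist":0},{"x":0,"y":0,"z":11,"twist":0},{"x":0,"y":0,"z":13,"twist":0}]'
python3 - <<'E'
from h import *
save("wrist","w4.png");save("side","s4.png")
E
```

```text
clock: 6.85
tool_pos: [0.5952, 0.0465, 0.0449]
tool_rot: [[0.0, -0.003, 1.0], [-0.0, 1.0, 0.003], [-1.0, -0.0, 0.0]]
contact_force: [-0.7, -0.5, 0.9]
width: 0.963
clock: 7.35
tool_pos: [0.5971, 0.0464, 0.1799]
tool_rot: [[0.006, -0.003, 1.0], [-0.0, 1.0, 0.003], [-1.0, -0.0, 0.006]]
contact_force: [1.0, 0.8, 0.2]
width: 0.999
```

View pics/w4.png

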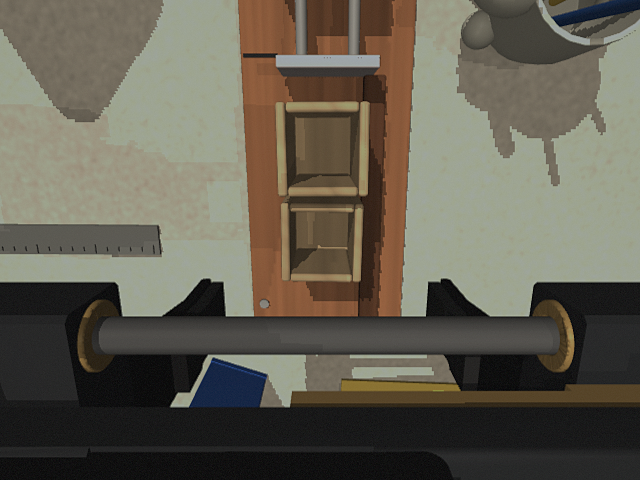

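The middle box stands square next to the tall one, with its rim from (283,204) to (363,281). Next is the low box.

```bash
python3 -m creep '[{"x":0.1,"y":-4,"z":0,"twist":0.01},{"x":0.2,"y":-9,"z":0,"twist":0.02},{"x":0.3,"y":-14,"z":0,"twist":0.03},{"x":0.4,"y":-19,"z":0,"twist":0.04},{"x":0.6,"y":-23.5,"z":0,"twist":0.05}]'
python3 -m creep '[{"x":0,"y":-3,"z":0,"twist":0},{"x":0,"y":-3.7,"z":0,"twist":0},{"x":0,"y":-3.7,"z":-2,"twist":0},{"x":0,"y":-3.7,"z":-2,"twist":0},{"x":0,"y":-3.7,"z":-2,"twist":0}]'
python3 - <<'E'
from h import *
c=cam("wrist");save("wrist","w5.png")
print(read_state()["tool_pos"],proj("wrist",(.601,-.2258,.052),c))
E
```

```text
clock: 7.95
tool_pos: [0.6, -0.1904, 0.1734]
tool_rot: [[-0.002, -0.053, 0.999], [0.001, 0.999, 0.053], [-1.0, 0.001, -0.002]]
contact_force: [0.1, -0.1, -0.7]
width: 0.999
clock: 8.45
tool_pos: [0.6003, -0.2242, 0.1537]
tool_rot: [[-0.003, -0.054, 0.999], [0.002, 0.999, 0.054], [-1.0, 0.002, -0.003]]
contact_force: [0.0, 0.6, -0.2]
width: 1.0
[ 0.60101328 -0.22442169  0.15471966] [327.25754225 244.69768616]
```

View pics/w5.png

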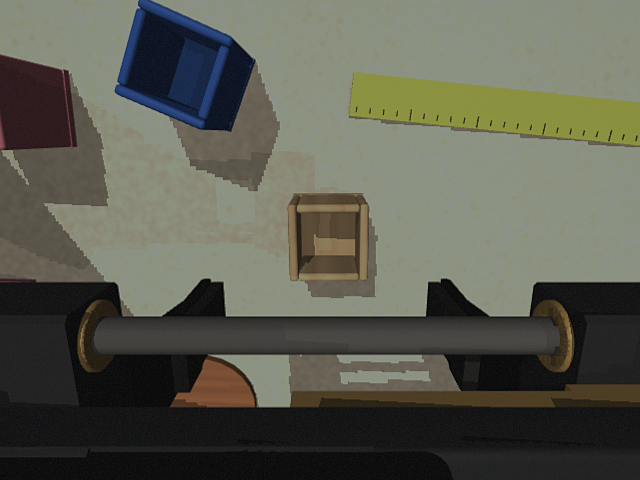

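```bash
python3 -m creep '[{"x":0.05,"y":0.05,"z":-4,"twist":0},{"x":0.05,"y":0.05,"z":-8,"twist":0},{"x":0.05,"y":0.05,"z":-11,"twist":0},{"x":0.05,"y":0.05,"z":-12.5,"twist":0},{"x":0.05,"y":0.05,"z":-12.9,"twist":0}]'
python3 -m creep '[{"x":0,"y":0,"z":0,"twist":0},{"x":0,"y":0,"z":0,"twist":0},{"x":0,"y":0,"z":0,"twist":0},{"x":0,"y":0,"z":0,"twist":0},{"x":0,"y":0,"z":0,"twist":0}]' 0.6 30
python3 -m creep '[{"x":0,"y":0,"z":2,"twist":0},{"x":0,"y":0,"z":5,"twist":0},{"x":0,"y":0,"z":8,"twist":0},{"x":0,"y":0,"z":10,"twist":0},{"x":0,"y":0,"z":10,"twist":0}]'
```

```text
clock: 9.0
tool_pos: [0.6009, -0.2239, 0.0246]
tool_rot: [[-0.002, -0.054, 0.999], [0.001, 0.999, 0.054], [-1.0, 0.001, -0.002]]
contact_force: [-1.1, -0.8, 0.6]
width: 1.0
clock: 9.5
tool_pos: [0.6021, -0.2253, 0.027]
tool_rot: [[0.001, -0.053, 0.999], [-0.001, 0.999, 0.053], [-1.0, -0.001, 0.001]]
contact_force: [0.3, 0.1, 1.0]
width: 0.626
clock: 10.0
tool_pos: [0.604, -0.2262, 0.1302]
tool_rot: [[0.006, -0.053, 0.999], [-0.003, 0.999, 0.053], [-1.0, -0.004, 0.006]]
contact_force: [-0.4, -0.2, -1.0]
width: 0.618
```

```bash
python3 -m creep '[{"x":-0.1,"y":4,"z":0,"twist":-0.01},{"x":-0.3,"y":9,"z":0,"twist":-0.03},{"x":-0.5,"y":14,"z":0,"twist":-0.05},{"x":-0.6,"y":18.5,"z":0,"twist":-0.05},{"x":-0.6,"y":21.2,"z":0,"twist":-0.05}]'
python3 -m creep '[{"x":0,"y":0,"z":0,"twist":0},{"x":0,"y":0,"z":-2,"twist":0},{"x":0,"y":0,"z":-4,"twist":0},{"x":0,"y":0,"z":-5,"twist":0},{"x":0,"y":0,"z":-5,"twist":0}]'
python3 - <<'E'
from h import *
c=cam("wrist");save("wrist","w6.png")
print(read_state()["tool_pos"])
E
```

```text
clock: 10.5
tool_pos: [0.5939, -0.0096, 0.124]
tool_rot: [[-0.003, -0.005, 1.0], [0.001, 1.0, 0.005], [-1.0, 0.001, -0.003]]
contact_force: [0.3, -0.7, -1.3]
width: 0.624
clock: 11.0
tool_pos: [0.5935, -0.0134, 0.0731]
tool_rot: [[-0.005, -0.002, 1.0], [0.001, 1.0, 0.002], [-1.0, 0.001, -0.005]]
contact_force: [0.3, 0.1, -1.0]
width: 0.62
[ 0.59461451 -0.01351392  0.07465912]
```

View pics/w6.png

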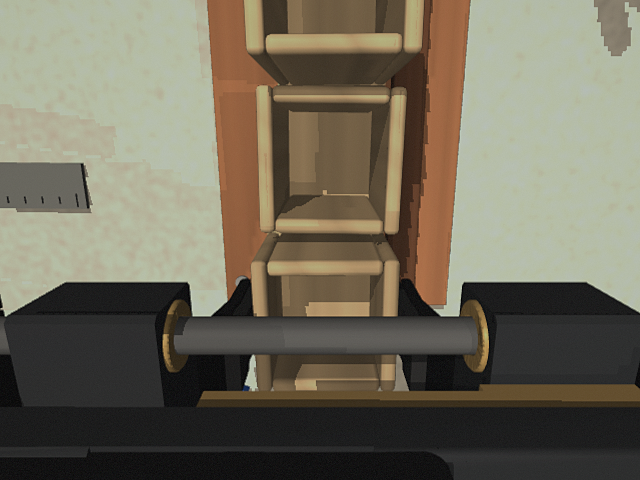

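```bash
python3 - <<'E'
from h import *
c=cam("wrist")
for p in [(258,86),(406,88),(398,233),(262,233)]: print("mid",ray("wrist",*p,.084,c).round(4))
for p in [(253,262),(399,262)]: print("low",ray("wrist",*p,.1005,c).round(4))
E
```

```text
mid [0.5701 0.0731 0.084 ]
mid [0.6223 0.0725 0.084 ]
mid [0.622  0.0198 0.084 ]
mid [0.5695 0.0197 0.084 ]
low [0.5685 0.0132 0.1005]
low [0.6199 0.0133 0.1005]
```

The gap from the middle box is about 6.5 mm and everything is square. I'm lowering onto the board with a 2 mm shift in +y.

```bash
python3 -m creep '[{"x":0,"y":0.2,"z":-1,"twist":0},{"x":0,"y":0.2,"z":-2,"twist":0},{"x":0,"y":0.2,"z":-3,"twist":0},{"x":0,"y":0.2,"z":-3.5,"twist":0},{"x":0,"y":0.2,"z":-3.75,"twist":0}]'
python3 -m creep '[{"x":0,"y":0,"z":0,"twist":0},{"x":0,"y":0,"z":0,"twist":0},{"x":0,"y":0,"z":0,"twist":0},{"x":0,"y":0,"z":0,"twist":0},{"x":0,"y":0,"z":0,"twist":0}]'
```

```text
clock: 11.55
tool_pos: [0.5951, -0.0109, 0.0389]
tool_rot: [[-0.002, -0.003, 1.0], [0.0, 1.0, 0.003], [-1.0, 0.0, -0.002]]
contact_force: [-11.0, 1.0, 21.7]
width: 0.62
clock: 12.05
tool_pos: [0.5955, -0.011, 0.039]
tool_rot: [[-0.0, -0.003, 1.0], [0.0, 1.0, 0.003], [-1.0, 0.0, -0.0]]
contact_force: [-4.0, 0.4, 5.2]
width: 0.616
```

```bash
python3 -m creep '[{"x":0,"y":0.2,"z":0.05,"twist":0},{"x":0,"y":0.5,"z":0.05,"twist":0},{"x":0,"y":0.8,"z":0.05,"twist":0},{"x":0,"y":1.1,"z":0.05,"twist":0},{"x":0,"y":1.4,"z":0.05,"twist":0}]' 0.6 45
python3 -m creep '[{"x":0,"y":0.3,"z":0,"twist":0},{"x":0,"y":0.6,"z":0,"twist":0},{"x":0,"y":0.9,"z":0,"twist":0},{"x":0,"y":1.2,"z":0,"twist":0},{"x":0,"y":1.5,"z":0,"twist":0}]'
python3 -m creep '[{"x":0,"y":0.2,"z":0,"twist":0},{"x":0,"y":0.4,"z":0,"twist":0},{"x":0,"y":0.6,"z":0,"twist":0},{"x":0,"y":0.6,"z":0,"twist":0},{"x":0,"y":0.6,"z":0,"twist":0}]'
python3 - <<'E'
from h import *
c=cam("wrist");save("wrist","w7.png");save("side","s7.png")
print(read_state()["tool_pos"],read_state()["contact_force"])
E
```

```text
clock: 12.55
tool_pos: [0.5958, 0.003, 0.039]
tool_rot: [[0.0, -0.003, 1.0], [-0.001, 1.0, 0.003], [-1.0, -0.001, 0.0]]
contact_force: [0.5, -2.0, 0.0]
width: 0.619
clock: 13.05
tool_pos: [0.5956, 0.0182, 0.039]
tool_rot: [[-0.0, -0.003, 1.0], [-0.0, 1.0, 0.003], [-1.0, -0.0, -0.0]]
contact_force: [0.2, -2.5, 0.7]
width: 0.616
clock: 13.55
tool_pos: [0.5956, 0.0242, 0.039]
tool_rot: [[-0.0, -0.003, 1.0], [0.0, 1.0, 0.003], [-1.0, 0.0, -0.0]]
contact_force: [-0.2, -2.1, -0.3]
width: 0.615
[0.59561579 0.02416891 0.03902055] [-0.52854065 -1.62530508 -0.57806367]
```

View pics/w7.png

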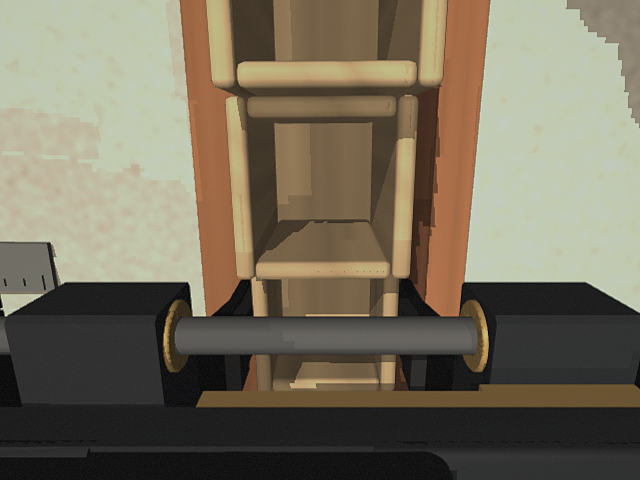

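View pics/s7.png

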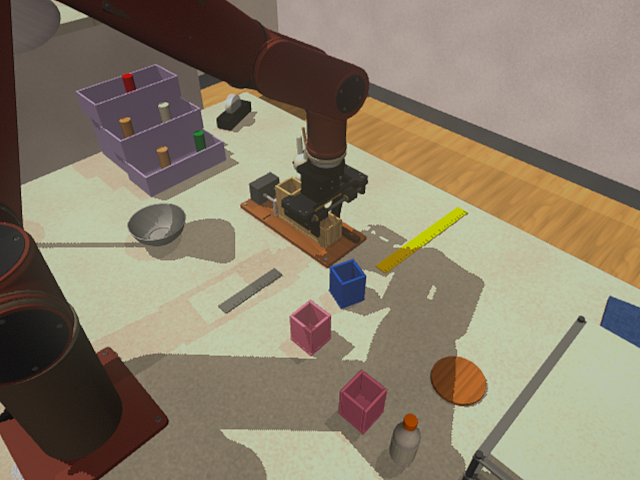

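The row has closed up with about 2 N of friction and is just about to touch the plate. I'm now pushing slowly against the spring.

```bash
python3 -m creep '[{"x":0,"y":0.1,"z":0,"twist":0},{"x":0,"y":0.2,"z":0,"twist":0},{"x":0,"y":0.3,"z":0,"twist":0},{"x":0,"y":0.4,"z":0,"twist":0},{"x":0,"y":0.5,"z":0,"twist":0}]'
python3 -m creep '[{"x":0,"y":0.1,"z":0,"twist":0},{"x":0,"y":0.2,"z":0,"twist":0},{"x":0,"y":0.3,"z":0,"twist":0},{"x":0,"y":0.3,"z":0,"twist":0},{"x":0,"y":0.3,"z":0,"twist":0}]'
python3 -m creep '[{"x":0,"y":0.1,"z":0,"twist":0},{"x":0,"y":0.2,"z":0,"twist":0},{"x":0,"y":0.3,"z":0,"twist":0},{"x":0,"y":0.3,"z":0,"twist":0},{"x":0,"y":0.3,"z":0,"twist":0}]'
```

```text
clock: 14.15
tool_pos: [0.5956, 0.0281, 0.039]
tool_rot: [[-0.0, -0.003, 1.0], [-0.001, 1.0, 0.003], [-1.0, -0.001, -0.0]]
contact_force: [-0.7, -5.9, -0.6]
width: 0.618
clock: 14.65
tool_pos: [0.5956, 0.031, 0.039]
tool_rot: [[-0.0, -0.003, 1.0], [-0.001, 1.0, 0.003], [-1.0, -0.001, -0.0]]
contact_force: [-2.0, -5.9, -0.6]
width: 0.619
clock: 15.15
tool_pos: [0.5955, 0.0337, 0.039]
tool_rot: [[-0.0, -0.003, 1.0], [-0.002, 1.0, 0.003], [-1.0, -0.002, -0.0]]
contact_force: [-1.2, -7.6, 0.5]
width: 0.613
```

```bash
python3 -m creep '[{"x":0,"y":0.1,"z":0,"twist":0},{"x":0,"y":0.2,"z":0,"twist":0},{"x":0,"y":0.3,"z":0,"twist":0},{"x":0,"y":0.4,"z":0,"twist":0},{"x":0,"y":0.5,"z":0,"twist":0}]'
python3 -m creep '[{"x":0,"y":0,"z":0,"twist":0},{"x":0,"y":0,"z":0,"twist":0},{"x":0,"y":0,"z":0,"twist":0},{"x":0,"y":0,"z":0,"twist":0},{"x":0,"y":0,"z":0,"twist":0}]'
python3 - <<'E'
from h import *
c=cam("wrist");save("wrist","w8.png");save("side","s8.png");save("top","t8.png")
print(read_state()["tool_pos"],read_state()["contact_force"])
a=cv2.imread("pics/t8.png")[180:255,200:300]
cv2.imwrite("pics/t8c.png",cv2.convertScaleAbs(cv2.resize(a,(800,600),interpolation=cv2.INTER_CUBIC),alpha=1.5))
a=cv2.imread("pics/s8.png")[160:280,230:390]
cv2.imwrite("pics/s8c.png",cv2.convertScaleAbs(cv2.resize(a,(800,600),interpolation=cv2.INTER_CUBIC),alpha=1.5))
cs=cam("side")
for y in(.173,.158): print(proj("side",(.5337,y,.012),cs),proj("side",(.5644,y,.012),cs),proj("side",(.5644,y,.056),cs))
E
```

```text
clock: 15.65
tool_pos: [0.5955, 0.0381, 0.039]
tool_rot: [[-0.001, -0.003, 1.0], [-0.003, 1.0, 0.003], [-1.0, -0.003, -0.001]]
contact_force: [-1.2, -9.7, -0.8]
width: 0.614
clock: 16.15
tool_pos: [0.5955, 0.0382, 0.039]
tool_rot: [[-0.001, -0.003, 1.0], [-0.003, 1.0, 0.003], [-1.0, -0.003, -0.001]]
contact_force: [-0.6, -9.3, 0.5]
width: 0.616
[0.59550339 0.03821738 0.03903197] [-0.94122579 -9.05651965  0.36992399]
[261.51724761 220.14012276] [271.22670861 214.27392532] [269.99293089 199.87298796]
[265.63123818 223.03012105] [275.35098468 217.08494956] [274.21693818 202.65743528]
```

View pics/t8c.png

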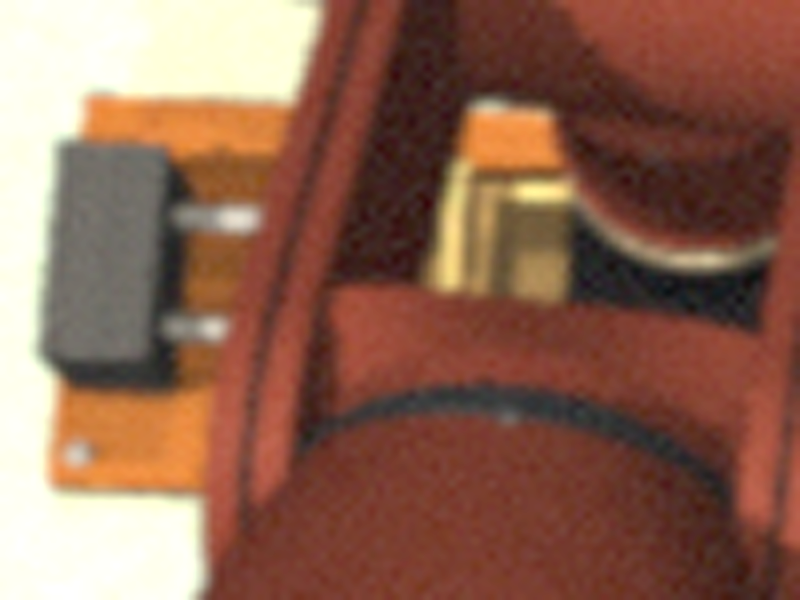

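View pics/s8c.png

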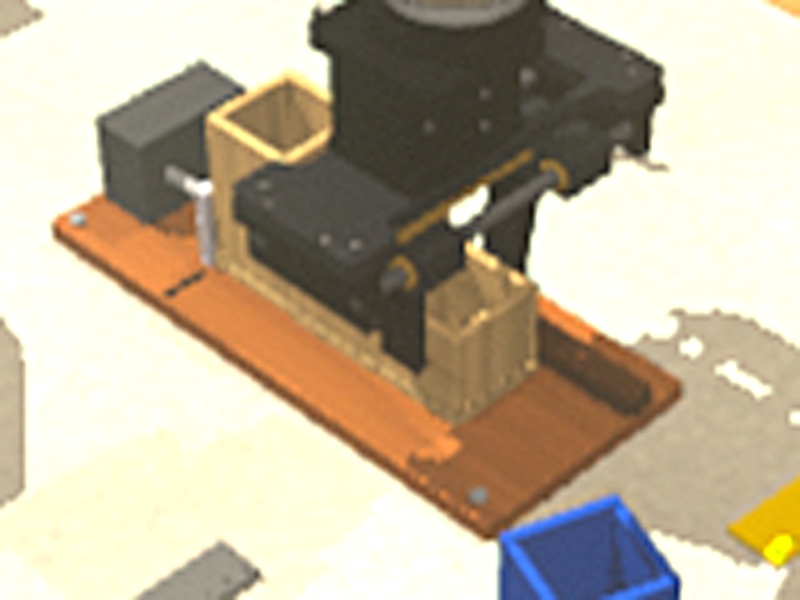

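View pics/w8.png

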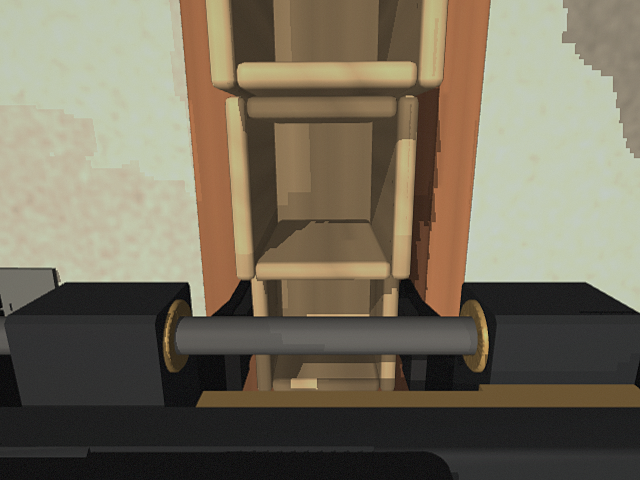

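The side crop shows the plate's foot at (215,265), practically in line with the black line from (165,295) to (203,272). The arm force is 9.2 N less about 2 N of friction, so roughly 7.2 N reaches the plate. I'm adding a 1 mm nudge and then holding.

```bash
python3 -m creep '[{"x":0,"y":0.05,"z":0,"twist":0},{"x":0,"y":0.1,"z":0,"twist":0},{"x":0,"y":0.1,"z":0,"twist":0},{"x":0,"y":0.1,"z":0,"twist":0},{"x":0,"y":0.1,"z":0,"twist":0}]'
python3 -m creep '[{"x":0,"y":0,"z":0,"twist":0},{"x":0,"y":0,"z":0,"twist":0},{"x":0,"y":0,"z":0,"twist":0},{"x":0,"y":0,"z":0,"twist":0},{"x":0,"y":0,"z":0,"twist":0}]'
python3 -m creep '[{"x":0,"y":0,"z":0,"twist":0},{"x":0,"y":0,"z":0,"twist":0},{"x":0,"y":0,"z":0,"twist":0},{"x":0,"y":0,"z":0,"twist":0},{"x":0,"y":0,"z":0,"twist":0}]'
python3 - <<'E'
from h import *
save("side","s9.png");f=[]
a=cv2.imread("pics/s9.png")[190:230,250:310]
cv2.imwrite("pics/s9c.png",cv2.convertScaleAbs(cv2.resize(a,(780,520),interpolation=cv2.INTER_CUBIC),alpha=1.5))
E
```

```text
clock: 16.8
tool_pos: [0.5955, 0.039, 0.039]
tool_rot: [[-0.001, -0.003, 1.0], [-0.003, 1.0, 0.003], [-1.0, -0.003, -0.001]]
contact_force: [-2.2, -9.9, 0.4]
width: 0.617
clock: 17.3
tool_pos: [0.5955, 0.039, 0.039]
tool_rot: [[-0.001, -0.003, 1.0], [-0.003, 1.0, 0.003], [-1.0, -0.003, -0.001]]
contact_force: [-1.1, -10.0, 0.4]
width: 0.62
clock: 17.8
tool_pos: [0.5955, 0.039, 0.039]
tool_rot: [[-0.001, -0.003, 1.0], [-0.003, 1.0, 0.003], [-1.0, -0.003, -0.001]]
contact_force: [-1.7, -10.7, 0.9]
width: 0.617
```

View pics/s9c.png

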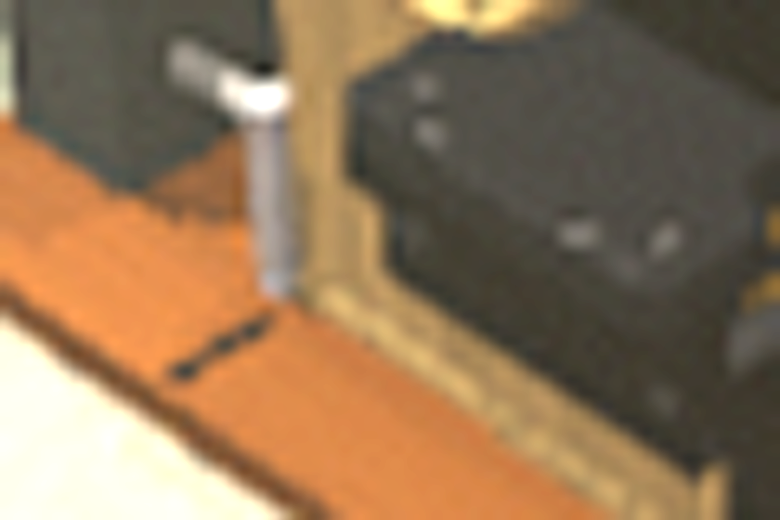

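The plate's face, with its foot at about (295,300) in the crop, lies on the extension of the black line from (180,375) to (270,318). The force is steady at 10 N on the arm, so about 8 N reaches the stop. Handing in.

```bash
python3 -c "
from plant import *
job_done()"
```

```text
the job is handed in; nothing more can be done
```

The row is closed up and pressing the stop at about 8 N. I handed the job in at about 18 s with the arm still holding the push. I set the middle box 7 mm from the tall one and let go of it. I then set the low box beside it and pushed the row in while gripping the low box.

- **Push:** the arm reads 10–10.7 N steady, and about 2 N of that is board friction measured before the plate was touched. That leaves roughly 8 N on the plate. The arm was at rest over the last second.
- **Stop plate:** it sits on the black line in the side view, which matches the roughly 14–15 mm of travel I worked out from the arm position.
- **Boxes:** they looked upright, square and touching in the wrist and side pictures. The low box's centre is about 3 mm off the fence, and the other two were within about 3 mm before the push.
- **Not measured:** the forces between the boxes were not measured. I did not re-measure the other things on the desk; those in view in the side picture looked where they had been.

No check failed or disagreed.

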